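# Sweep the hub nuts off the sorting tray into the picking bin

## Task

The sorting tray on the bench holds four flanged hub nuts mixed with a spacer sleeve and a brake piston: sweep all four nuts with the fingers along the tray and off its open end, so that they drop into the blue bin hung there, one or several at a stroke. Only push the nuts; do not pinch, lift or carry them. Leave the sleeve and the piston standing where they are on the tray, knock over or shift nothing else on the bench, and finish with the hand clear.

Things in the scene. Friction and masses are not known exactly. Their poses are not given: they have to be found in the camera images.
- tray: Grey sheet-metal sorting tray on legs, fixed. Origin on the bench under the middle of its floor; +x points along the tray to the open end (roughly the robot's right), y across, z up. The flat floor spans x -140 to 140 mm, y -130 to 130 mm, 100 mm above the bench. Lips 3 mm thick rise 28 mm above the floor on both long sides and at the closed end (-x); gripper and fingers must pass above them.
- tray_mouth (a point): Middle of the straight edge of the tray's open end (tray x = 140 mm), at floor height, 100 mm above the bench. The edge runs 130 mm to either side along the tray's y axis and has no rim: there the sheet is bent down at 45 degrees as a pouring lip 25 mm long that ends above the bin.
- bin: Blue plastic open-topped picking bin hung at the tray's open end, fixed, wholly below the tray floor, axes as the tray's: 160 mm along x, 280 mm across y, walls 3 mm. Origin at the centre of its underside, 5 mm above the bench, 223 mm in +x from the tray's origin. Back wall and rear sides 73 mm high, front wall (+x) 40 mm.
- nut1_center (a point): Flanged steel hub nut, one of four alike, lying flat with its flange down: round flange 36 mm in diameter and 8 mm thick, below a hexagon 26 mm across flats; 22 mm high in all, about 100 g. The point is its centre, 11 mm above its underside. It slides when pushed with a newton or less.
- nut2_center (a point): Flanged steel hub nut, one of four alike, lying flat with its flange down: round flange 36 mm in diameter and 8 mm thick, below a hexagon 26 mm across flats; 22 mm high in all, about 100 g. The point is its centre, 11 mm above its underside. It slides when pushed with a newton or less.
- nut3_center (a point): Flanged steel hub nut, one of four alike, lying flat with its flange down: round flange 36 mm in diameter and 8 mm thick, below a hexagon 26 mm across flats; 22 mm high in all, about 100 g. The point is its centre, 11 mm above its underside. It slides when pushed with a newton or less.
- nut4_center (a point): Flanged steel hub nut, one of four alike, lying flat with its flange down: round flange 36 mm in diameter and 8 mm thick, below a hexagon 26 mm across flats; 22 mm high in all, about 100 g. The point is its centre, 11 mm above its underside. It slides when pushed with a newton or less.
- sleeve_center (a point): Plain round steel spacer sleeve standing upright on the tray: 40 mm outside diameter, 26 mm bore right through, 45 mm high, 250 g, loose. The point is its centre, half-way up. To be left standing where it is.
- piston_center (a point): Round steel brake piston, a cup standing upright on the tray with its open end up and a dark seal groove near the top: 42 mm in diameter, 48 mm high, 240 g, loose. The point is its centre, half-way up. To be left standing where it is.
- tape_roll: Roll of cardboard-brown tape lying flat on the bench to the left, 100 mm in diameter, 48 mm high; origin at the centre of its underside. Bystander.
- deep_socket: Steel deep socket standing on the bench to the left, 26 mm in diameter, 60 mm high; origin at the centre of its underside. Bystander.
- spray_can: Aerosol can standing on the bench to the right, 64 mm in diameter, 190 mm high; origin at the centre of its underside. Bystander.

How it is judged (in metres and radians):
At the end, for the whole second after the job is handed in: All four nuts lie at rest inside the bin (centre within its walls, less than 60 mm above its underside); the sleeve and the piston stand upright on the tray (tilt under 0.2 rad) within 20 mm of where they started; the tape roll, socket and can are within 30 mm of where they started (x of nut1_center in the frame of bin between -0.08 and 0.08 m and y of nut1_center in the frame of bin between -0.14 and 0.14 m and z of nut1_center in the frame of bin between 0 and 0.06 m and linear speed of each of nut1, nut2, nut3, nut4 below 0.03 m/s and x of nut2_center in the frame of bin between -0.08 and 0.08 m and y of nut2_center in the frame of bin between -0.14 and 0.14 m and z of nut2_center in the frame of bin between 0 and 0.06 m and x of nut3_center in the frame of bin between -0.08 and 0.08 m and y of nut3_center in the frame of bin between -0.14 and 0.14 m and z of nut3_center in the frame of bin between 0 and 0.06 m and x of nut4_center in the frame of bin between -0.08 and 0.08 m and y of nut4_center in the frame of bin between -0.14 and 0.14 m and z of nut4_center in the frame of bin between 0 and 0.06 m and distance of each of sleeve_center, piston_center from where it was at the start of the episode below 0.02 m and angle between each of sleeve_center, piston_center's own z axis and vertical below 0.2 rad and distance of each of tape_roll, deep_socket, spray_can from where it was at the start of the episode below 0.03 m); the robot touches nothing.
It fails at once if a nut is lifted: its centre rises more than 27 mm above where it lay on the tray (38 mm above the tray floor) (height (world z) of any of nut1_center, nut2_center, nut3_center, nut4_center above 0.138 m).
It fails at once if a nut is pinched or pressed hard: the fingers bear on it with more than 18 N (contact force between the fingers and nut1 above 18 N or contact force between the fingers and nut2 above 18 N or contact force between the fingers and nut3 above 18 N or contact force between the fingers and nut4 above 18 N).
It fails at once if a nut is pushed with the arm or the gripper's body instead of the fingers (over 3 N) (contact force between the arm and nut1 above 3 N or contact force between the arm and nut2 above 3 N or contact force between the arm and nut3 above 3 N or contact force between the arm and nut4 above 3 N).
It fails at once if the sleeve or the piston is knocked over (tilt over 0.5 rad) or shifted by more than 20 mm (distance of any of sleeve_center, piston_center from where it was at the start of the episode above 0.02 m or angle between any of sleeve_center, piston_center's own z axis and vertical above 0.5 rad).
It fails at once if another thing on the bench is shifted by more than 30 mm (distance of any of tape_roll, deep_socket, spray_can from where it was at the start of the episode above 0.03 m).
It also fails if it takes over 48 s, if anything falls off the work surface, if the arm or the gripper's body presses on something with over 40 N, if the wrist force passes 120 N, or if a joint passes its speed limit or range.

## Robot

A 6-joint arm with a two-finger parallel gripper is mounted at the origin on the work surface. World frame = base frame: x ahead of the robot, y to its left, z up, the work surface at z = 0. Lengths are in mm, angles in rad, forces in N, time in s.
With the tool pointing down it reaches from about 400 to 925 mm from the base axis. Payload 12.5 kg.
Tool frame: the origin (TCP) lies midway between the tips of the shut fingers; the grasp point (between the pads) lies 19 mm behind it; z points along the fingers, y is the direction in which the jaws open and shut (so a half turn about z gives the same grasp; the last joint's range is limited). The gripper opens to 95 mm and grips with 3 to 60 N. Pads are 20 mm wide; open, the fingers measure 119 mm over their backs; the gripper's body (75 mm by 180 mm) begins 59 mm behind the grasp point.
Start: joints at [-1.334, 0.491, 1.559, -0, 1.092, -0.106], TCP at [210.102, -588.646, 214.661] pointing down, gripper open.
Joint ranges: [-3.1, 3.1], [-0.84, 2.19], [0.05, 2.79], [-1.13, 4.28], [0.06, 2.93], [-2.69, 2.69]. Speed limits (rad/s): [2.22, 2.22, 2.79, 3.14, 3.14, 3.14].

## Interface

Orientations are given as [roll, pitch, yaw] about the fixed x, y, z axes, in that order (R = Rz(yaw) Ry(pitch) Rx(roll)).
In Python, from rig import env gives the robot as it stands. The module is installed in compiled form; this text tells all that it offers.
- The arm moves only by the tool step_arm, never from a script. Its argument "plan" is a list of rows, each an object with "jaw": the gripper command: -1 is shut, 1 is fully open, values between are in proportion; "offset": the shift along the world's x, y, z in mm, a list of three; "rot": the turn, a rotation vector about the world's x, y, z in rad, a list of three. A call has 1 to 20 rows; each row is the pose to reach, as a shift and turn from the pose commanded when the call began; what a row does not reach only later rows make up. A row lasts 1/10 s, in which the tool goes at most 50 mm and 8.59 degrees, less where a joint would pass 70% of its speed; a pose out of reach is approached as far as the arm can. A call with a gripper value outside its range is refused whole. The fingers move at their own pace and stop on an object; "newtons" is the grip in N (left out, the last holds). Time passes only in rows, so rows that repeat a pose let the fingers close. It gives the time, the measured TCP pose, the force and the opening at its end, in the units of the state.
- env.sense(): the state, without advancing time (a new reading comes with each control period).
- env.snapshot(name): name is "scene" or "top"; returns the picture (400x640x3 uint8, red, green, blue); there is no depth.
- env.camera_info(name): a dict with "fovy" (degrees; the focal length in pixels is half the picture's height over the tangent of half this angle, whatever the lens; pixels are square), "cx", "cy" (the principal point, pixels), "R" (3x3) and "t" (3): a world point X has camera coordinates R X + t. Camera axes: x right, y down, z forward; pixel columns grow to the right and rows downward; lengths in mm; the calibration is good to about 2 mm. A picture is of the moment at which its call begins. camera_info takes no time and is no camera call.
- env.sign_off(): hands the job in, once; it reports no verdict.
The state is a dict: "time": time; "joint_pos": joint angles; "joint_vel": joint speeds; "joint_torque": joint torques, N m; "tcp_pos": TCP position; "orientation": TCP orientation; "ft_force": force on the tool from outside, world axes, zero at the start; "torque": the same for the moment, N m; "opening": finger opening in mm.
Only numpy, scipy, OpenCV 4.12 (cv2) and the standard library are available. Lean on these libraries where they do the work, as an engineer would, in place of code of your own. Each camera call takes 0.05 s, during which the arm holds its last target. There are 200 camera calls.

## Working session

There is one attempt and no reset: what is moved stays moved. The work goes in short steps, Python scripts to look and compute and a tool call to move; the robot and the scene stay as the last step left them, time stands still between calls to the robot, and variables do not carry over. Pictures are saved under pics/ and viewed, about 8 in all and at most 12, crops included, and the job is handed in when it is done.

Besides the shell and the picture viewer there is one more tool, called after "Request:" by a JSON object that holds its "op" and its "data", one argument or row to a line. step_arm: Moves the arm, as the interface text tells. Its arguments: {"type":"object","properties":{"plan":{"type":"array"},"newtons":{"type":"number"}},"required":["plan"]}

```bash
mkdir -p pics
cat > h.py <<'E'
from rig import env
import numpy as np, cv2
def snap(n,f):
    im=env.snapshot(n); cv2.imwrite('pics/'+f,cv2.cvtColor(im,cv2.COLOR_RGB2BGR)); return im
def ray(n,uv,z):
    c=env.camera_info(n); f=200/np.tan(np.radians(c['fovy'])/2)
    R=np.array(c['R']);t=np.array(c['t']); C=-R.T@t
    d=R.T@np.array([(uv[0]-c['cx'])/f,(uv[1]-c['cy'])/f,1.]); return C+d*(z-C[2])/d[2]
def proj(n,X):
    c=env.camera_info(n); f=200/np.tan(np.radians(c['fovy'])/2)
    p=np.array(c['R'])@np.array(X)+np.array(c['t']); return np.array([c['cx']+f*p[0]/p[2],c['cy']+f*p[1]/p[2]])
E
python3 - <<'E'
from h import *
snap('scene','s0.png');snap('top','t0.png')
for n in('scene','top'):
    c=env.camera_info(n);print(n,c['fovy'],-np.array(c['R']).T@np.array(c['t']),np.round(c['R'],3))
print(env.sense())
E
```

```text
scene 46.227039923350354 [1614.55064316  289.77398815  956.18407234] [[-0.278  0.961  0.014]
 [ 0.573  0.177 -0.8  ]
 [-0.771 -0.214 -0.6  ]]
top 54.6125283494171 [ 500.73585455  -10.52832615 1078.2450255 ] [[-0.026 -1.    -0.001]
 [-0.997  0.026 -0.068]
 [ 0.068 -0.001 -0.998]]
{'time': 0.1, 'joint_pos': array([-1.33357505e+00,  4.91501131e-01,  1.55938649e+00, -3.92685667e-05,
        1.09170502e+00, -1.05622847e-01]), 'joint_vel': array([-0.00099909, -0.00107202, -0.00265688, -0.00178996,  0.00030462,
       -0.00030162]), 'joint_torque': array([ 2.26521872e-03, -6.13621759e+01, -2.58606559e+01,  6.93851640e-02,
        4.70110180e-02, -5.36995617e-05]), 'tcp_pos': array([ 210.05231573, -588.41561404,  214.11973234]), 'orientation': array([-3.14059457e+00, -7.07899955e-05,  3.42862207e-01]), 'ft_force': array([-0.43787428,  1.00121811,  0.70805737]), 'torque': array([-0.01723596,  0.00560075,  0.0134407 ]), 'opening': 94.93952685800261}
```

View pics/s0.png

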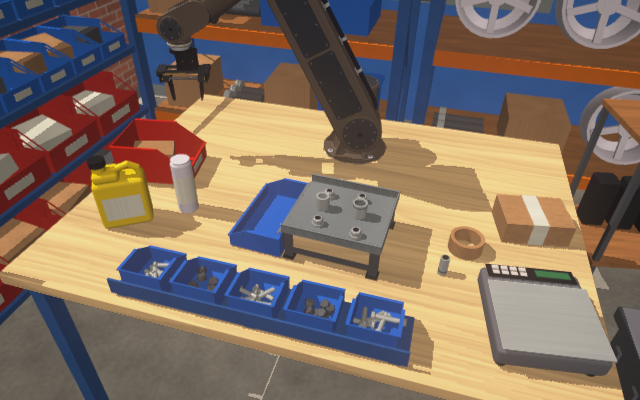

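View pics/t0.png

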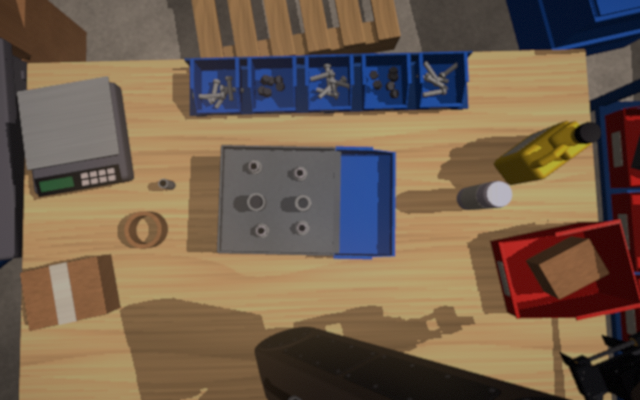

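The top view shows the tray at about x 220–340, y 148–253. The nuts are near (254,167), (300,173), (261,230) and (302,229), and the two tall parts near (256,202) and (303,203). The bin is to the right, and the can is at (485,195). I'll zoom in on the tray and measure.

Run:
```python
from h import *
im=cv2.imread('pics/t0.png'); c=im[140:265,210:405]
cv2.imwrite('pics/t0c.png',cv2.resize(c,None,fx=4,fy=4,interpolation=cv2.INTER_CUBIC))
im=cv2.imread('pics/s0.png'); c=im[165:285,225:410]
cv2.imwrite('pics/s0c.png',cv2.resize(c,None,fx=4,fy=4,interpolation=cv2.INTER_CUBIC))
for uv in [(254,167),(300,173),(261,230),(302,229)]: print('nut',ray('top',uv,122))
for uv in [(256,202),(303,203)]: print('tall',ray('top',uv,147))
```

```text
nut [638.83649158 135.91941742 122.        ]
nut [620.83703948  21.92243346 122.        ]
nut [482.3403573  121.13696182 122.        ]
nut [482.16885063  20.27473423 122.        ]
tall [550.26047726 128.59915685 147.        ]
tall [544.90317773  15.57164746 147.        ]
```

View pics/t0c.png

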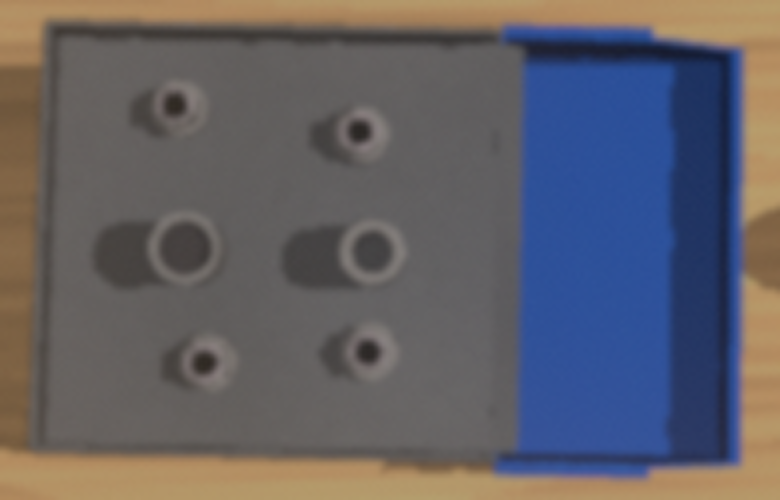

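View pics/s0c.png

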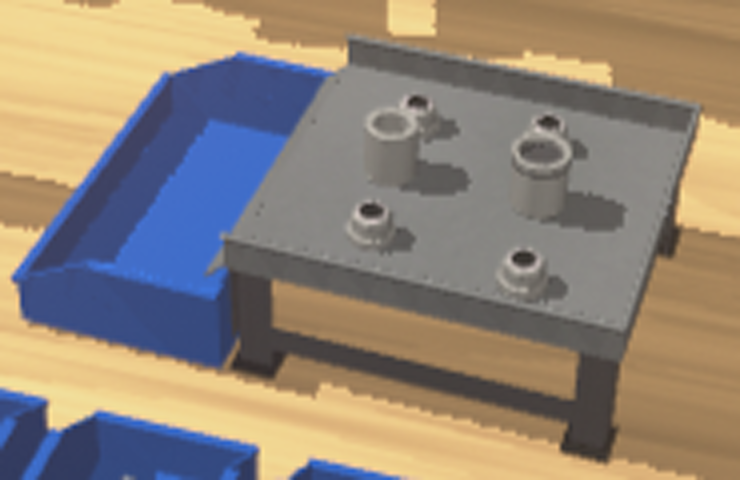

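The crops show four flanged nuts: two in a far row (+x world) and two in a near row. The piston (256,202) and sleeve (303,203) stand in the middle between them. That leaves two straight lanes. Next I'll work out the tray frame and lane positions.

Run:
```python
from h import *
P=lambda u,v,z: ray('top',(u/4+209.6,v/4+139.6),z)
tl,bl=P(47,22,128),P(32,448,128); mt,mb=P(523,45,100),P(518,455,100)
print('corners',tl,bl,mt,mb, np.linalg.norm(tl-bl),np.linalg.norm(mt-mb))
m=(mt+mb)/2; cl=(tl+bl)/2
ex=(m-cl)[:2]; print('len',np.linalg.norm(ex)); ex/=np.linalg.norm(ex); ey=np.array([-ex[1],ex[0]])
a=(tl-bl)[:2]; a2=(mt-mb)[:2]; print('yaw est',np.degrees([np.arctan2(ex[1],ex[0]),np.arctan2(a[1],a[0])-np.pi/2,np.arctan2(a2[1],a2[0])-np.pi/2]))
o=m[:2]-140*ex; print('origin',o,ex,ey)
for n,u,v,z in[('A',175,104,122),('B',360,131,122),('C',204,363,122),('D',368,352,122),('piston',184,249,148),('sleeve',372,251,145)]:
    X=P(u,v,z)[:2]; d=X-o; print(n,X.round(1),'tray',(d@ex).round(1),(d@ey).round(1))
c=ray('top',(490,195),190);print('can',c)
```

```text
corners [694.80810692 215.13377853 128.        ] [432.81130737 226.85473395 128.        ] [677.73170502 -81.55166503 100.        ] [418.56374288 -70.47669132 100.        ] 262.25884879441185 259.4044865522948
len 297.4210951290046
yaw est [-93.01855114 -92.56153432 -92.4469206 ]
origin [555.52002431  63.79157703] [-0.05265929 -0.99861254] [ 0.99861254 -0.05265929]
A [642.4 137.5] tray -78.2 82.9
B [622.5  22.9] tray 37.3 69.0
C [481.5 122.1] tray -54.4 -77.0
D [485.6  21.2] tray 46.2 -67.6
piston [550.6 129.4] tray -65.3 -8.4
sleeve [546.6  16.6] tray 47.6 -6.4
can [ 550.05195541 -415.47033807  190.        ]
```

The measured tray length only fits if the visible far edge is the tip of the pouring lip (tray x≈158, z≈82). That puts the tray origin at about (556, 80) with x axis (-0.045, -0.999).

| Item | Tray x (mm) | Tray y (mm) |
|---|---|---|
| A (nut) | -61 | 84 |
| B (nut) | 54 | 69 |
| C (nut) | -39 | -76 |
| D (nut) | 62 | -68 |
| Piston | -49 | -8 |
| Sleeve | 64 | -7 |

I'll push one nut at a time with the jaws 24 mm apart across the tray, so each nut nests between the fingertips. First I'm going above the start for B.

Request:
{"op": "step_arm", "data": {
  "plan": [
    {"jaw": -0.5,"offset": [10,15,30],"rot": [0,0,0.03]},
    {"jaw": -0.5,"offset": [30,47,50],"rot": [0,0,0.09]},
    {"jaw": -0.5,"offset": [54,85,50],"rot": [0,0,0.16]},
    {"jaw": -0.5,"offset": [78,123,50],"rot": [0,0,0.23]},
    {"jaw": -0.5,"offset": [102,161,50],"rot": [0,0,0.3]},
    {"jaw": -0.5,"offset": [126,199,50],"rot": [0,0,0.37]},
    {"jaw": -0.5,"offset": [150,237,50],"rot": [0,0,0.44]},
    {"jaw": -0.5,"offset": [174,275,50],"rot": [0,0,0.51]},
    {"jaw": -0.5,"offset": [198,313,50],"rot": [0,0,0.58]},
    {"jaw": -0.5,"offset": [222,351,50],"rot": [0,0,0.65]},
    {"jaw": -0.5,"offset": [246,389,50],"rot": [0,0,0.72]},
    {"jaw": -0.5,"offset": [270,427,50],"rot": [0,0,0.79]},
    {"jaw": -0.5,"offset": [294,465,50],"rot": [0,0,0.86]},
    {"jaw": -0.5,"offset": [318,503,50],"rot": [0,0,0.93]},
    {"jaw": -0.5,"offset": [342,541,40],"rot": [0,0,1.0]},
    {"jaw": -0.5,"offset": [366,579,30],"rot": [0,0,1.07]},
    {"jaw": -0.5,"offset": [388,614,20],"rot": [0,0,1.13]},
    {"jaw": -0.5,"offset": [404,640,10],"rot": [0,0,1.165]},
    {"jaw": -0.5,"offset": [412,652,0],"rot": [0,0,1.183]},
    {"jaw": -0.5,"offset": [414,654,-10],"rot": [0,0,1.183]}
  ],
  "newtons": 20
}}

```text
time: 2.1
tcp_pos: [624.3, 66.3, 203.5]
orientation: [-3.141, 0.0, 1.527]
ft_force: [0.1, 0.5, 0.0]
opening: 23.8
```

Run:
```python
from h import *
snap('scene','s1.png');a=snap('top','t1.png')
s=cv2.imread('pics/s1.png')[120:290,220:420]
cv2.imwrite('pics/s1c.png',cv2.resize(s,None,fx=3.5,fy=3.5,interpolation=cv2.INTER_CUBIC))
s=env.sense();print(s['time'],s['tcp_pos'],s['orientation'],s['opening'],s['ft_force'])
```

```text
2.2 [623.23951056  64.73751367 202.95085518] [-3.13876510e+00  3.48745670e-04  1.52500591e+00] 23.88482182571279 [-0.62341684  0.07566339 -0.70067744]
```

View pics/s1c.png

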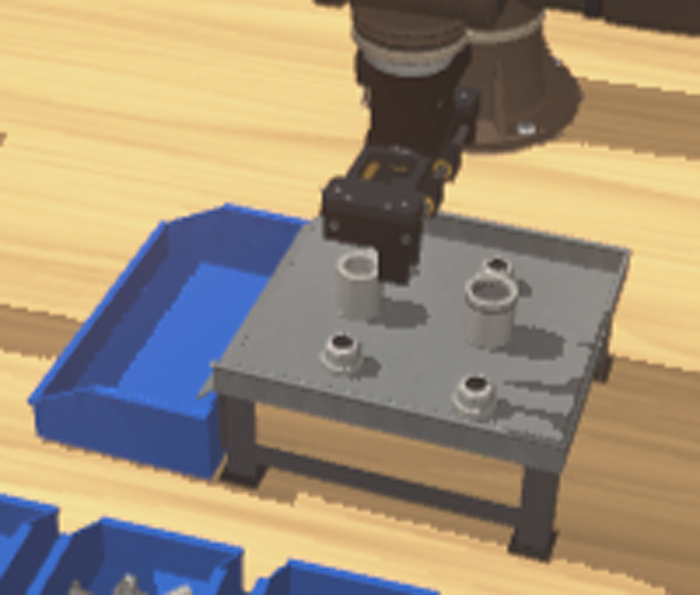

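The hand is above the B start and everything is undisturbed (four nuts, sleeve and piston all standing). Lowering now and starting the stroke.

Request:
{"op": "step_arm", "data": {
  "plan": [
    {"jaw": -0.5,"offset": [0,0,-25],"rot": [0,0,0]},
    {"jaw": -0.5,"offset": [0,0,-55],"rot": [0,0,0]},
    {"jaw": -0.5,"offset": [0,0,-80],"rot": [0,0,0]},
    {"jaw": -0.5,"offset": [0,0,-93],"rot": [0,0,0]},
    {"jaw": -0.5,"offset": [0,0,-100],"rot": [0,0,0]},
    {"jaw": -0.5,"offset": [0,-2,-100],"rot": [0,0,0]},
    {"jaw": -0.5,"offset": [0,-6,-100],"rot": [0,0,0]},
    {"jaw": -0.5,"offset": [0,-11,-100],"rot": [0,0,0]},
    {"jaw": -0.5,"offset": [-1,-16,-100],"rot": [0,0,0]},
    {"jaw": -0.5,"offset": [-1,-21,-100],"rot": [0,0,0]},
    {"jaw": -0.5,"offset": [-1,-26,-100],"rot": [0,0,0]},
    {"jaw": -0.5,"offset": [-1,-32,-100],"rot": [0,0,0]},
    {"jaw": -0.5,"offset": [-2,-38,-100],"rot": [0,0,0]},
    {"jaw": -0.5,"offset": [-2,-44,-100],"rot": [0,0,0]},
    {"jaw": -0.5,"offset": [-2,-50,-100],"rot": [0,0,0]},
    {"jaw": -0.5,"offset": [-3,-56,-100],"rot": [0,0,0]},
    {"jaw": -0.5,"offset": [-3,-62,-100],"rot": [0,0,0]},
    {"jaw": -0.5,"offset": [-3,-68,-100],"rot": [0,0,0]},
    {"jaw": -0.5,"offset": [-3,-74,-100],"rot": [0,0,0]},
    {"jaw": -0.5,"offset": [-4,-80,-100],"rot": [0,0,0]}
  ]
}}

```text
time: 4.2
tcp_pos: [620.2, -15.2, 104.7]
orientation: [3.141, 0.0, 1.526]
ft_force: [0.7, 1.6, 1.7]
opening: 23.9
```

Request:
{"op": "step_arm", "data": {
  "plan": [
    {"jaw": -0.5,"offset": [0,-6,0],"rot": [0,0,0]},
    {"jaw": -0.5,"offset": [-1,-12,0],"rot": [0,0,0]},
    {"jaw": -0.5,"offset": [-1,-18,0],"rot": [0,0,0]},
    {"jaw": -0.5,"offset": [-1,-24,0],"rot": [0,0,0]},
    {"jaw": -0.5,"offset": [-1,-30,0],"rot": [0,0,0]},
    {"jaw": -0.5,"offset": [-2,-36,0],"rot": [0,0,0]},
    {"jaw": -0.5,"offset": [-2,-42,0],"rot": [0,0,0]},
    {"jaw": -0.5,"offset": [-2,-48,0],"rot": [0,0,0]},
    {"jaw": -0.5,"offset": [-2,-54,0],"rot": [0,0,0]},
    {"jaw": -0.5,"offset": [-3,-60,0],"rot": [0,0,0]},
    {"jaw": -0.5,"offset": [-3,-66,0],"rot": [0,0,0]},
    {"jaw": -0.5,"offset": [-3,-70,0],"rot": [0,0,0]},
    {"jaw": -0.5,"offset": [-3,-70,15],"rot": [0,0,0]},
    {"jaw": -0.5,"offset": [-3,-70,45],"rot": [0,0,0]},
    {"jaw": -0.5,"offset": [-3,-65,80],"rot": [0,0,0]}
  ]
}}

```text
time: 5.7
tcp_pos: [616.6, -80.0, 184.7]
orientation: [-3.14, -0.0, 1.525]
ft_force: [0.7, 0.4, 0.0]
opening: 23.7
```

Run:
```python
from h import *
snap('scene','s2.png')
s=cv2.imread('pics/s2.png')[120:290,220:420]
cv2.imwrite('pics/s2c.png',cv2.resize(s,None,fx=3.5,fy=3.5,interpolation=cv2.INTER_CUBIC))
s=env.sense();print(s['time'],s['tcp_pos'])
```

```text
5.75 [618.7686086  -79.59685839 191.22915023]
```

View pics/s2c.png

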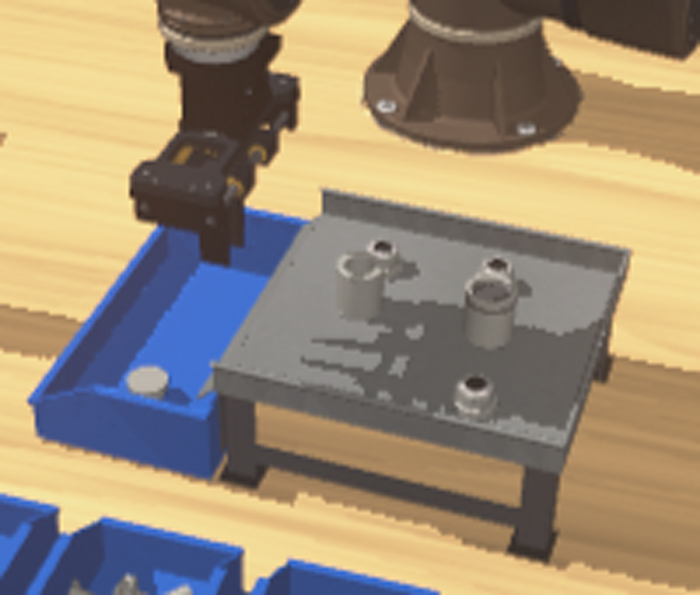

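B lies in the bin and the rest is unmoved. Next is A: back over the tray, down behind it, and push.

Request:
{"op": "step_arm", "data": {
  "plan": [
    {"jaw": -0.5,"offset": [2,15,0],"rot": [0,0,0]},
    {"jaw": -0.5,"offset": [5,45,0],"rot": [0,0,0]},
    {"jaw": -0.5,"offset": [8,80,0],"rot": [0,0,0]},
    {"jaw": -0.5,"offset": [12,115,0],"rot": [0,0,0]},
    {"jaw": -0.5,"offset": [16,150,0],"rot": [0,0,0]},
    {"jaw": -0.5,"offset": [20,185,0],"rot": [0,0,0]},
    {"jaw": -0.5,"offset": [23,215,0],"rot": [0,0,0]},
    {"jaw": -0.5,"offset": [25,240,0],"rot": [0,0,0]},
    {"jaw": -0.5,"offset": [27,254,0],"rot": [0,0,0]},
    {"jaw": -0.5,"offset": [27,259,0],"rot": [0,0,0]},
    {"jaw": -0.5,"offset": [27,259,-20],"rot": [0,0,0]},
    {"jaw": -0.5,"offset": [27,259,-48],"rot": [0,0,0]},
    {"jaw": -0.5,"offset": [27,259,-70],"rot": [0,0,0]},
    {"jaw": -0.5,"offset": [27,259,-80],"rot": [0,0,0]},
    {"jaw": -0.5,"offset": [27,257,-80],"rot": [0,0,0]},
    {"jaw": -0.5,"offset": [27,253,-80],"rot": [0,0,0]},
    {"jaw": -0.5,"offset": [27,248,-80],"rot": [0,0,0]},
    {"jaw": -0.5,"offset": [26,243,-80],"rot": [0,0,0]},
    {"jaw": -0.5,"offset": [26,238,-80],"rot": [0,0,0]},
    {"jaw": -0.5,"offset": [26,233,-80],"rot": [0,0,0]}
  ]
}}

```text
time: 7.75
tcp_pos: [643.2, 153.0, 105.2]
orientation: [3.141, -0.0, 1.526]
ft_force: [-0.5, 1.2, 1.5]
opening: 23.8
```

Request:
{"op": "step_arm", "data": {
  "plan": [
    {"jaw": -0.5,"offset": [0,-6,0],"rot": [0,0,0]},
    {"jaw": -0.5,"offset": [0,-12,0],"rot": [0,0,0]},
    {"jaw": -0.5,"offset": [-1,-18,0],"rot": [0,0,0]},
    {"jaw": -0.5,"offset": [-1,-24,0],"rot": [0,0,0]},
    {"jaw": -0.5,"offset": [-1,-31,0],"rot": [0,0,0]},
    {"jaw": -0.5,"offset": [-2,-38,0],"rot": [0,0,0]},
    {"jaw": -0.5,"offset": [-2,-45,0],"rot": [0,0,0]},
    {"jaw": -0.5,"offset": [-2,-52,0],"rot": [0,0,0]},
    {"jaw": -0.5,"offset": [-3,-59,0],"rot": [0,0,0]},
    {"jaw": -0.5,"offset": [-3,-66,0],"rot": [0,0,0]},
    {"jaw": -0.5,"offset": [-3,-73,0],"rot": [0,0,0]},
    {"jaw": -0.5,"offset": [-4,-80,0],"rot": [0,0,0]},
    {"jaw": -0.5,"offset": [-4,-87,0],"rot": [0,0,0]},
    {"jaw": -0.5,"offset": [-4,-94,0],"rot": [0,0,0]},
    {"jaw": -0.5,"offset": [-5,-101,0],"rot": [0,0,0]},
    {"jaw": -0.5,"offset": [-5,-108,0],"rot": [0,0,0]},
    {"jaw": -0.5,"offset": [-5,-115,0],"rot": [0,0,0]},
    {"jaw": -0.5,"offset": [-6,-122,0],"rot": [0,0,0]},
    {"jaw": -0.5,"offset": [-6,-129,0],"rot": [0,0,0]},
    {"jaw": -0.5,"offset": [-6,-136,0],"rot": [0,0,0]}
  ]
}}

```text
time: 9.75
tcp_pos: [637.0, 16.8, 104.7]
orientation: [3.142, 0.0, 1.526]
ft_force: [-0.7, 1.2, 1.5]
opening: 23.8
```

Request:
{"op": "step_arm", "data": {
  "plan": [
    {"jaw": -0.5,"offset": [0,-7,0],"rot": [0,0,0]},
    {"jaw": -0.5,"offset": [-1,-14,0],"rot": [0,0,0]},
    {"jaw": -0.5,"offset": [-1,-21,0],"rot": [0,0,0]},
    {"jaw": -0.5,"offset": [-1,-28,0],"rot": [0,0,0]},
    {"jaw": -0.5,"offset": [-2,-35,0],"rot": [0,0,0]},
    {"jaw": -0.5,"offset": [-2,-42,0],"rot": [0,0,0]},
    {"jaw": -0.5,"offset": [-2,-49,0],"rot": [0,0,0]},
    {"jaw": -0.5,"offset": [-3,-56,0],"rot": [0,0,0]},
    {"jaw": -0.5,"offset": [-3,-62,0],"rot": [0,0,0]},
    {"jaw": -0.5,"offset": [-3,-68,0],"rot": [0,0,0]},
    {"jaw": -0.5,"offset": [-3,-74,0],"rot": [0,0,0]},
    {"jaw": -0.5,"offset": [-4,-80,0],"rot": [0,0,0]},
    {"jaw": -0.5,"offset": [-4,-86,0],"rot": [0,0,0]},
    {"jaw": -0.5,"offset": [-4,-92,0],"rot": [0,0,0]},
    {"jaw": -0.5,"offset": [-4,-98,0],"rot": [0,0,0]},
    {"jaw": -0.5,"offset": [-5,-101,0],"rot": [0,0,0]},
    {"jaw": -0.5,"offset": [-5,-101,15],"rot": [0,0,0]},
    {"jaw": -0.5,"offset": [-5,-101,45],"rot": [0,0,0]},
    {"jaw": -0.5,"offset": [-5,-98,80],"rot": [0,0,0]},
    {"jaw": -0.5,"offset": [-5,-96,90],"rot": [0,0,0]}
  ]
}}

```text
time: 11.75
tcp_pos: [633.3, -78.5, 199.4]
orientation: [3.136, 0.001, 1.526]
ft_force: [0.1, -0.3, 0.0]
opening: 23.8
```

Run:
```python
from h import *
snap('scene','s3.png');snap('top','t3.png')
s=cv2.imread('pics/s3.png')[120:290,220:420]; t=cv2.imread('pics/t3.png')[130:270,205:405]
r=lambda i:cv2.resize(i,(400,int(400*i.shape[0]/i.shape[1])),interpolation=cv2.INTER_CUBIC)
a,b=r(s),r(t);h=min(a.shape[0],b.shape[0])
cv2.imwrite('pics/s3c.png',np.hstack([a[:h],b[:h]]))
s=env.sense();print(s['time'],s['tcp_pos'])
```

```text
11.85 [632.68065254 -78.33141792 197.07604782]
```

View pics/s3c.png

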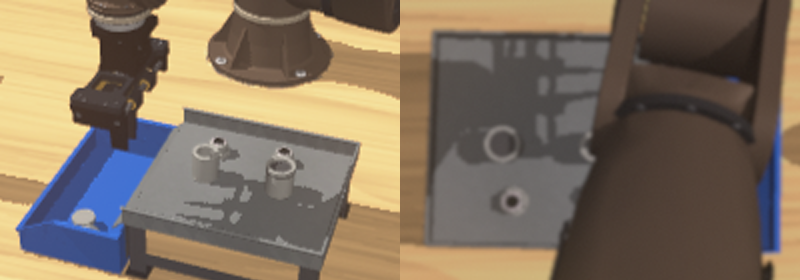

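A is off the tray and the piston and sleeve haven't moved. Next is D.

Request:
{"op": "step_arm", "data": {
  "plan": [
    {"jaw": -0.5,"offset": [-10,10,0],"rot": [0,0,0]},
    {"jaw": -0.5,"offset": [-30,30,0],"rot": [0,0,0]},
    {"jaw": -0.5,"offset": [-55,54,0],"rot": [0,0,0]},
    {"jaw": -0.5,"offset": [-80,78,0],"rot": [0,0,0]},
    {"jaw": -0.5,"offset": [-105,102,0],"rot": [0,0,0]},
    {"jaw": -0.5,"offset": [-127,124,0],"rot": [0,0,0]},
    {"jaw": -0.5,"offset": [-140,137,0],"rot": [0,0,0]},
    {"jaw": -0.5,"offset": [-145,142,0],"rot": [0,0,0]},
    {"jaw": -0.5,"offset": [-145,142,-5],"rot": [0,0,0]},
    {"jaw": -0.5,"offset": [-145,142,-30],"rot": [0,0,0]},
    {"jaw": -0.5,"offset": [-145,142,-60],"rot": [0,0,0]},
    {"jaw": -0.5,"offset": [-145,142,-80],"rot": [0,0,0]},
    {"jaw": -0.5,"offset": [-145,142,-90],"rot": [0,0,0]},
    {"jaw": -0.5,"offset": [-145,140,-90],"rot": [0,0,0]},
    {"jaw": -0.5,"offset": [-145,136,-90],"rot": [0,0,0]},
    {"jaw": -0.5,"offset": [-145,131,-90],"rot": [0,0,0]},
    {"jaw": -0.5,"offset": [-146,126,-90],"rot": [0,0,0]},
    {"jaw": -0.5,"offset": [-146,121,-90],"rot": [0,0,0]},
    {"jaw": -0.5,"offset": [-146,116,-90],"rot": [0,0,0]},
    {"jaw": -0.5,"offset": [-146,110,-90],"rot": [0,0,0]}
  ]
}}

```text
time: 13.85
tcp_pos: [486.2, 31.0, 104.9]
orientation: [3.141, -0.0, 1.526]
ft_force: [-0.1, 1.8, 0.9]
opening: 23.9
```

Request:
{"op": "step_arm", "data": {
  "plan": [
    {"jaw": -0.5,"offset": [0,-6,0],"rot": [0,0,0]},
    {"jaw": -0.5,"offset": [0,-12,0],"rot": [0,0,0]},
    {"jaw": -0.5,"offset": [-1,-18,0],"rot": [0,0,0]},
    {"jaw": -0.5,"offset": [-1,-24,0],"rot": [0,0,0]},
    {"jaw": -0.5,"offset": [-1,-31,0],"rot": [0,0,0]},
    {"jaw": -0.5,"offset": [-2,-38,0],"rot": [0,0,0]},
    {"jaw": -0.5,"offset": [-2,-45,0],"rot": [0,0,0]},
    {"jaw": -0.5,"offset": [-2,-52,0],"rot": [0,0,0]},
    {"jaw": -0.5,"offset": [-3,-59,0],"rot": [0,0,0]},
    {"jaw": -0.5,"offset": [-3,-66,0],"rot": [0,0,0]},
    {"jaw": -0.5,"offset": [-3,-73,0],"rot": [0,0,0]},
    {"jaw": -0.5,"offset": [-4,-80,0],"rot": [0,0,0]},
    {"jaw": -0.5,"offset": [-4,-87,0],"rot": [0,0,0]},
    {"jaw": -0.5,"offset": [-4,-94,0],"rot": [0,0,0]},
    {"jaw": -0.5,"offset": [-5,-101,0],"rot": [0,0,0]},
    {"jaw": -0.5,"offset": [-5,-108,0],"rot": [0,0,0]},
    {"jaw": -0.5,"offset": [-5,-111,0],"rot": [0,0,0]},
    {"jaw": -0.5,"offset": [-5,-111,15],"rot": [0,0,0]},
    {"jaw": -0.5,"offset": [-5,-111,45],"rot": [0,0,0]},
    {"jaw": -0.5,"offset": [-5,-106,80],"rot": [0,0,0]}
  ]
}}

```text
time: 15.85
tcp_pos: [480.6, -74.9, 184.9]
orientation: [-3.139, -0.001, 1.525]
ft_force: [0.4, 0.6, 0.8]
opening: 24.0
```

Run:
```python
from h import *
snap('scene','s4.png')
s=cv2.imread('pics/s4.png')[120:290,220:420]
cv2.imwrite('pics/s4c.png',cv2.resize(s,None,fx=3.5,fy=3.5,interpolation=cv2.INTER_CUBIC))
s=env.sense();print(s['time'],s['tcp_pos'])
```

```text
15.9 [482.56042676 -74.64303708 190.36096999]
```

View pics/s4c.png

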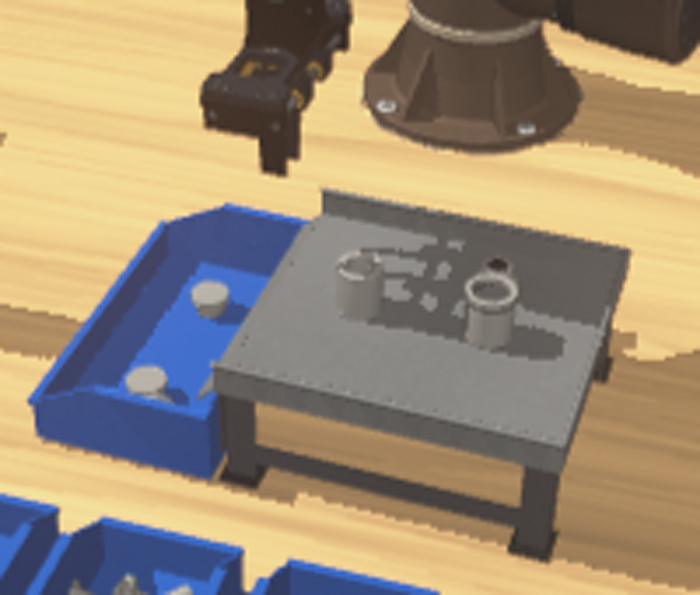

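D is in the bin and both bystanders still stand. Last nut, C.

Request:
{"op": "step_arm", "data": {
  "plan": [
    {"jaw": -0.5,"offset": [0,15,0],"rot": [0,0,0]},
    {"jaw": -0.5,"offset": [1,45,0],"rot": [0,0,0]},
    {"jaw": -0.5,"offset": [1,78,0],"rot": [0,0,0]},
    {"jaw": -0.5,"offset": [1,111,0],"rot": [0,0,0]},
    {"jaw": -0.5,"offset": [2,144,0],"rot": [0,0,0]},
    {"jaw": -0.5,"offset": [2,177,0],"rot": [0,0,0]},
    {"jaw": -0.5,"offset": [3,207,0],"rot": [0,0,0]},
    {"jaw": -0.5,"offset": [3,228,0],"rot": [0,0,0]},
    {"jaw": -0.5,"offset": [3,239,0],"rot": [0,0,0]},
    {"jaw": -0.5,"offset": [3,239,-5],"rot": [0,0,0]},
    {"jaw": -0.5,"offset": [3,239,-25],"rot": [0,0,0]},
    {"jaw": -0.5,"offset": [3,239,-52],"rot": [0,0,0]},
    {"jaw": -0.5,"offset": [3,239,-72],"rot": [0,0,0]},
    {"jaw": -0.5,"offset": [3,239,-80],"rot": [0,0,0]},
    {"jaw": -0.5,"offset": [3,237,-80],"rot": [0,0,0]},
    {"jaw": -0.5,"offset": [3,233,-80],"rot": [0,0,0]},
    {"jaw": -0.5,"offset": [3,228,-80],"rot": [0,0,0]},
    {"jaw": -0.5,"offset": [2,223,-80],"rot": [0,0,0]},
    {"jaw": -0.5,"offset": [2,218,-80],"rot": [0,0,0]},
    {"jaw": -0.5,"offset": [2,213,-80],"rot": [0,0,0]}
  ]
}}

```text
time: 17.9
tcp_pos: [483.2, 138.0, 105.0]
orientation: [3.141, -0.0, 1.526]
ft_force: [-0.8, 1.6, 0.9]
opening: 23.5
```

Request:
{"op": "step_arm", "data": {
  "plan": [
    {"jaw": -0.5,"offset": [0,-6,0],"rot": [0,0,0]},
    {"jaw": -0.5,"offset": [0,-12,0],"rot": [0,0,0]},
    {"jaw": -0.5,"offset": [-1,-18,0],"rot": [0,0,0]},
    {"jaw": -0.5,"offset": [-1,-24,0],"rot": [0,0,0]},
    {"jaw": -0.5,"offset": [-1,-31,0],"rot": [0,0,0]},
    {"jaw": -0.5,"offset": [-2,-38,0],"rot": [0,0,0]},
    {"jaw": -0.5,"offset": [-2,-45,0],"rot": [0,0,0]},
    {"jaw": -0.5,"offset": [-2,-52,0],"rot": [0,0,0]},
    {"jaw": -0.5,"offset": [-3,-59,0],"rot": [0,0,0]},
    {"jaw": -0.5,"offset": [-3,-66,0],"rot": [0,0,0]},
    {"jaw": -0.5,"offset": [-3,-73,0],"rot": [0,0,0]},
    {"jaw": -0.5,"offset": [-4,-80,0],"rot": [0,0,0]},
    {"jaw": -0.5,"offset": [-4,-87,0],"rot": [0,0,0]},
    {"jaw": -0.5,"offset": [-4,-94,0],"rot": [0,0,0]},
    {"jaw": -0.5,"offset": [-5,-101,0],"rot": [0,0,0]},
    {"jaw": -0.5,"offset": [-5,-108,0],"rot": [0,0,0]},
    {"jaw": -0.5,"offset": [-5,-115,0],"rot": [0,0,0]},
    {"jaw": -0.5,"offset": [-6,-122,0],"rot": [0,0,0]},
    {"jaw": -0.5,"offset": [-6,-129,0],"rot": [0,0,0]},
    {"jaw": -0.5,"offset": [-6,-136,0],"rot": [0,0,0]}
  ]
}}

```text
time: 19.9
tcp_pos: [477.1, 1.8, 104.7]
orientation: [3.142, 0.0, 1.526]
ft_force: [-0.3, 2.0, 1.4]
opening: 24.2
```

Request:
{"op": "step_arm", "data": {
  "plan": [
    {"jaw": -0.5,"offset": [0,-7,0],"rot": [0,0,0]},
    {"jaw": -0.5,"offset": [-1,-14,0],"rot": [0,0,0]},
    {"jaw": -0.5,"offset": [-1,-21,0],"rot": [0,0,0]},
    {"jaw": -0.5,"offset": [-1,-28,0],"rot": [0,0,0]},
    {"jaw": -0.5,"offset": [-2,-35,0],"rot": [0,0,0]},
    {"jaw": -0.5,"offset": [-2,-42,0],"rot": [0,0,0]},
    {"jaw": -0.5,"offset": [-2,-49,0],"rot": [0,0,0]},
    {"jaw": -0.5,"offset": [-3,-56,0],"rot": [0,0,0]},
    {"jaw": -0.5,"offset": [-3,-62,0],"rot": [0,0,0]},
    {"jaw": -0.5,"offset": [-3,-68,0],"rot": [0,0,0]},
    {"jaw": -0.5,"offset": [-3,-74,0],"rot": [0,0,0]},
    {"jaw": -0.5,"offset": [-4,-78,0],"rot": [0,0,0]},
    {"jaw": -0.5,"offset": [-4,-79,15],"rot": [0,0,0]},
    {"jaw": -0.5,"offset": [-4,-79,45],"rot": [0,0,0]},
    {"jaw": -0.5,"offset": [-4,-79,85],"rot": [0,0,0]},
    {"jaw": -0.5,"offset": [-6,-100,120],"rot": [0,0,0]},
    {"jaw": -0.5,"offset": [-10,-140,130],"rot": [0,0,0]},
    {"jaw": -0.5,"offset": [-14,-180,130],"rot": [0,0,0]},
    {"jaw": -0.5,"offset": [-18,-220,130],"rot": [0,0,0]},
    {"jaw": -0.5,"offset": [-20,-240,130],"rot": [0,0,0]}
  ]
}}

```text
time: 21.9
tcp_pos: [456.6, -240.3, 234.8]
orientation: [3.141, 0.001, 1.524]
ft_force: [0.1, -0.0, -0.3]
opening: 24.1
```

Run:
```python
from h import *
snap('scene','s5.png');snap('top','t5.png')
s=cv2.imread('pics/s5.png')[120:290,220:420]; t=cv2.imread('pics/t5.png')[130:270,205:405]
r=lambda i:cv2.resize(i,(400,int(400*i.shape[0]/i.shape[1])),interpolation=cv2.INTER_CUBIC)
a,b=r(s),r(t);h=min(a.shape[0],b.shape[0])
cv2.imwrite('pics/s5c.png',np.hstack([a[:h],b[:h]]))
s=env.sense();print(s['time'],s['tcp_pos'])
```

```text
22.0 [ 456.65624528 -239.81956002  234.43702964]
```

View pics/s5c.png

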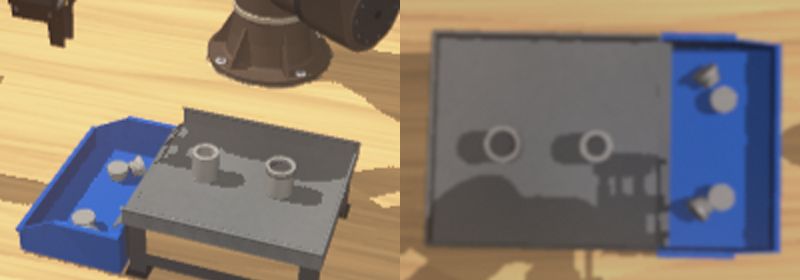

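The tray is empty of nuts. All four lie low in the bin, about 15–60 mm inside the lip end, and the sleeve and piston are standing. I'll do a final numeric check for rest and shift, then hand in.

Run:
```python
from h import *
g=lambda i:cv2.cvtColor(i,cv2.COLOR_RGB2GRAY)
a0=cv2.cvtColor(cv2.imread('pics/s0.png'),cv2.COLOR_BGR2GRAY)
a1=g(env.snapshot('scene'));p=g(cv2.cvtColor(cv2.imread('pics/s5.png'),cv2.COLOR_BGR2RGB))
print('bin motion',cv2.absdiff(a1,p)[165:270,225:300].max())
for n,(x,y,w,h) in dict(sleeve=(312,188,20,12),piston=(350,196,20,14),can=(165,150,40,66),tape=(445,225,42,35),socket=(436,250,16,28)).items():
    r=cv2.matchTemplate(a1[y-12:y+h+12,x-12:x+w+12],a0[y:y+h,x:x+w],cv2.TM_CCOEFF_NORMED)
    _,m,_,l=cv2.minMaxLoc(r);print(n,'shift px',np.array(l)-12,round(m,2))
for uv in[(358.5,167.5),(367,179.5),(365.5,229),(355,234)]:
    d=ray('top',uv,25)[:2]-np.array([563,-142.8])+np.array([17,0]); d=ray('top',uv,25)[:2]-(np.array([556,80])+223*np.array([-.0445,-.999]));print('nut in bin',(d@[-.0445,-.999]).round(),(d@[.999,-.0445]).round())
s=env.sense();print(s['time'],s['ft_force'])
env.sign_off()
```

```text
bin motion 2
sleeve shift px [0 0] 0.46
piston shift px [0 0] 0.69
can shift px [0 0] 1.0
tape shift px [0 0] 0.94
socket shift px [0 0] 1.0
nut in bin -12.0 97.0
nut in bin 12.0 65.0
nut in bin 9.0 -70.0
nut in bin -19.0 -84.0
22.05 [ 0.8607112   0.35610449 -0.43726653]
the job is handed in; nothing more can be done
```

I swept all four nuts off the tray's open end and into the blue bin, one stroke each. The fingers stood 24 mm apart with their tips about 5 mm above the tray floor. I handed in at 22 s with the hand clear; no verdict was reported.

**Nuts:** All four lie in the bin, within about ±20 mm of its middle along x and ±97 mm along y, inside its walls. Nothing in the bin was moving between the last two pictures. I did not measure how high they lie, but in the pictures they look low in the bin, two of them tilted. The wrist force never read above a few newtons at the end of any move.

**Other things on the bench:** In the scene view the can, tape roll and socket show zero pixels of shift. So do the sleeve and piston, but their picture matches were weak (0.46 and 0.69), probably because nuts or shadows near them changed. Both are seen standing in the same spots in the last pictures.

**Tray measurement:** My first measurement of the tray came out about 14 mm too long, because I took the tip of the pouring lip for the floor edge. I corrected this before the first stroke.

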